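Load the filter holder and hold its cover over the screw holes

TASK

Take the weighed ceramic filter disc from the balance pan and seat it flat in the round recess of the filter holder base, and let go of it. Then pick up the cover plate by its square boss and hold it level about 1 cm above the base, touching neither base nor disc, the right way round so that each threaded hole shows whole through its hole in the cover; finish while still holding it there, ready for a colleague to drop in the screws. Leave everything else on the bench where it is.

Things in the scene. Friction and masses are not known exactly. Their poses are not given: they have to be found in the camera images.
- base: filter holder base: steel block 120 x 90 mm, 30 mm high, fixed to the bench. Origin: centre of its underside; z up, x along its 120 mm length towards the end that has a single threaded hole (and the brass outlet stub). In the middle of its top is a round recess 48 mm across and 8 mm deep, edge chamfered 1 mm; three threaded holes 8.5 mm across: two at the -x end, one at the +x end
- recess (a point): centre of the recess floor, 22 mm above the bench (the base's top face is 8 mm higher)
- disc: white ceramic filter disc, 44 mm across, 18 mm thick, about 60 g, lying flat on the balance pan. Origin: centre of its underside. Seated in the recess it stands 10 mm proud of the base's top
- balance: low bench balance, 220 x 180 mm, fixed; its square steel weighing pan (150 x 160 mm, top 56 mm above the bench) carries the disc. Origin: centre of its underside. It may stand on the left or on the right
- cover: filter holder cover: aluminium plate 120 x 90 x 14 mm, about 0.4 kg, lying right way up on the bench, on the other side from the balance. Origin: centre of its underside; z up, x along its length to the end with one hole (two at the other). A square boss 22 x 22 mm, parallel to the plate, rises from its middle, 14 to 46 mm above the underside: grip it. Pocket below, 51 mm wide, 10 deep, takes the disc
- base_hole0 (a point): mouth of threaded hole 0 in the base's top face, at x -44, y -30 mm from the base's centre
- base_hole1 (a point): mouth of threaded hole 1 in the base's top face, at x -44, y 30 mm from the base's centre
- base_hole2 (a point): mouth of threaded hole 2 in the base's top face, at x 44, y 0 mm from the base's centre
- cover_hole0 (a point): centre of cover hole 0 (plain, 16 mm across) at the plate's underside, at x -44, y -30 mm from the plate's centre; it belongs over base_hole0
- cover_hole1 (a point): centre of cover hole 1 (plain, 16 mm across) at the plate's underside, at x -44, y 30 mm from the plate's centre; it belongs over base_hole1
- cover_hole2 (a point): centre of cover hole 2 (plain, 16 mm across) at the plate's underside, at x 44, y 0 mm from the plate's centre; it belongs over base_hole2
- spare_disc: smaller spare ceramic disc, 30 mm across, 18 mm thick, on the bench beside the cover plate; leave it alone. Origin: centre of its underside
- screw_dish: shallow round grey dish of screws, 60 mm across, 16 mm high, near the filter base; leave it alone. Origin: centre of its underside
- spatula: steel spoon spatula 170 mm long lying on the bench just beyond the filter base; leave it alone
- jar: amber sample jar with white lid, 72 mm across, 105 mm high, beyond the filter base; leave it alone. Origin: centre of its underside
- cup: white plastic sample cup, 68 mm across, 85 mm high, beyond the filter base; leave it alone. Origin: centre of its underside
- beaker: glass beaker, 70 mm across, 90 mm high, at the far side; leave it alone. Origin: centre of its underside
Things that resemble listed ones, but are neither listed nor needed, are in the scene too. What is shaped like the disc but turquoise or yellow is not meant.

How it is judged:
By the outcome, as a careful person would: the job done as asked, in the order asked, and still so for the second after the job is handed in, while the arm keeps its last pose, push and grip.
It also fails if it takes over 54 s, if anything falls off the work surface, if the arm or the gripper's body presses on something with over 40 N, if the wrist force passes 120 N, or if a joint passes its speed limit or range.

ROBOT

A 6-joint arm with a two-finger parallel gripper is mounted at the origin on the work surface. World frame = base frame: x ahead of the robot, y to its left, z up, the work surface at z = 0. Lengths are in m, angles in degrees, forces in N, time in s.
With the tool pointing down it reaches from about 0.375 to 0.975 m from the base axis. Payload 3.8 kg.
Tool frame: the origin (TCP) lies at the very end of the fingers, on their centre line; the grasp point (between the pads) lies 19 mm behind it (r.grip_point_offset is the z of the grasp point in the tool frame, in m); z points along the fingers, x is the direction in which the jaws open and shut, and the axes are right-handed (so a half turn about z gives the same grasp; the last joint's range is limited). The gripper opens to 88 mm and grips with 3 to 60 N. Pads are 18 mm wide; open, the fingers measure 123 mm over their backs; the gripper's body (75 mm by 187 mm) begins 45 mm behind the grasp point.
Start: joints at [68.875, 15.12, 91.902, -0, 72.978, -2.114], TCP at [0.22, 0.638, 0.21] pointing down, gripper open.
Joint ranges: [-150.88, 150.88], [-54.13, 125.18], [17.81, 147.31], [-75.09, 255.09], [0, 152.58], [-146.25, 146.25]. Speed limits (degrees/s): [147.25, 147.25, 180, 180, 180, 180].

INTERFACE

Orientations are given as a 3x3 rotation matrix whose columns are the frame's x, y, z axes.
In Python, from cell import r, optics gives the robot as it stands.
- The arm moves only by the tool send_rows, never from a script. Its argument "steps" is a list of rows, each a list of 4 numbers: the shift along the tool's x, y, z in mm, then the turn about the tool's z in degrees. A call has 1 to 10 rows; each row shifts and turns the commanded pose from where the row before left it, along the tool's axes as they then stand; what a row does not reach is not made up. A row lasts 1/12 s, in which the tool goes at most 41.7 mm and 7.16 degrees, less where a joint would pass 70% of its speed; a pose out of reach is approached as far as the arm can. A call with a gripper value outside its range is refused whole. "claw" is the closure, from 0 (fully open) to 1 (shut), set as the call begins (left out, the last holds). The fingers move at their own pace and stop on an object; "newtons" is the grip in N (left out, the last holds). Time passes only in rows, so rows that do not move let the fingers close. It gives the time, the measured TCP pose, the force and the opening at its end, in the units of the state.
- r.state(): the state, without advancing time (a new reading comes with each control period).
- optics.snapshot(name): name is "side" or "top"; returns the picture (400x640x3 uint8, red, green, blue); there is no depth.
- optics.get_calibration(name): a dict with "fov_y" (degrees; the focal length in pixels is half the picture's height over the tangent of half this angle, whatever the lens; pixels are square), "cx", "cy" (the principal point, pixels), "R" (3x3) and "t" (3): a world point X has camera coordinates R X + t. Camera axes: x right, y down, z forward; pixel columns grow to the right and rows downward; lengths in m; the calibration is good to about 2 mm. A picture is of the moment at which its call begins. get_calibration takes no time and is no camera call.
- r.finish_job(): hands the job in, once; it reports no verdict.
The state is a dict: "time_s": time; "joint_positions": joint angles; "joint_vel": joint speeds; "tau": joint torques, N m; "ee_pos": TCP position; "tcp_rot": TCP orientation; "wrist_force": force on the tool from outside, world axes, zero at the start; "wrist_torque": the same for the moment, N m; "opening": finger opening in m.
Only numpy, scipy, OpenCV 4.12 (cv2) and the standard library are available. Lean on these libraries where they do the work, as an engineer would, in place of code of your own. Each camera call takes 0.05 s, during which the arm holds its last target.

## Working session

There is one attempt and no reset: what is moved stays moved. The work goes in short steps, Python scripts to look and compute and a tool call to move; the robot and the scene stay as the last step left them, time stands still between calls to the robot, and variables do not carry over. Pictures are saved under pics/ and viewed, and the job is handed in when it is done.

Besides the shell and the picture viewer there is one more tool, called after ">>>" as a command line: name --pt "numbers of a row" for each row, then --argument value for the rest. send_rows: Moves the arm, as the interface text tells. Its arguments: {"type":"object","properties":{"steps":{"type":"array"},"claw":{"type":"number"},"newtons":{"type":"number"}},"required":["steps"]}

```bash
mkdir -p pics; ls; python3 - <<'E'
from cell import r, optics
import cv2
for n in("side","top"):
    im=optics.snapshot(n); cv2.imwrite(f"pics/{n}0.png",im[:,:,::-1]); c=optics.get_calibration(n); print(n,c)
s=r.state(); print(s, r.grip_point_offset)
E
```

```text
pics
side {'fov_y': 49.505347109587774, 'cx': 324.25026902319865, 'cy': 199.93996241563505, 'R': array([[ 7.40411002e-01, -6.72154399e-01,  1.11833168e-04],
       [-4.90402012e-01, -5.40315612e-01, -6.83787178e-01],
       [ 4.59670985e-01,  5.06228707e-01, -7.29681494e-01]]), 't': array([-0.46204422,  0.30847514,  0.82339946])}
top {'fov_y': 55.83419460845853, 'cx': 318.96426168939604, 'cy': 201.97849178407273, 'R': array([[-0.02533647, -0.9996715 ,  0.00386613],
       [-0.99529754,  0.02486355, -0.09361948],
       [ 0.0934926 , -0.00621993, -0.99560055]]), 't': array([-0.02267671,  0.58899759,  0.90472556])}
{'time_s': 0.1, 'joint_positions': array([ 6.88747692e+01,  1.51653275e+01,  9.19739696e+01, -2.76149771e-04,
        7.29778296e+01, -2.11293057e+00]), 'joint_vel': array([ 0.07892201, -0.05367822, -0.1188013 ,  0.12547833, -0.04556874,
        0.00829313]), 'tau': array([ 8.83922658e-04, -5.03622222e+01, -3.58072329e+01,  7.32539222e-02,
        2.32853182e-02, -7.01256772e-05]), 'ee_pos': array([0.21962848, 0.6375188 , 0.20850177]), 'tcp_rot': array([[ 3.25769043e-01,  9.45449096e-01, -7.32462517e-04],
       [ 9.45447173e-01, -3.25769859e-01, -1.90852211e-03],
       [-2.04302472e-03, -7.07671934e-05, -9.99997911e-01]]), 'wrist_force': array([-0.32773997,  0.68524247, -0.19797001]), 'wrist_torque': array([ 0.02518817, -0.00586801,  0.03475897]), 'opening': 0.08836832778658732} -0.0187
```

View pics/side0.png

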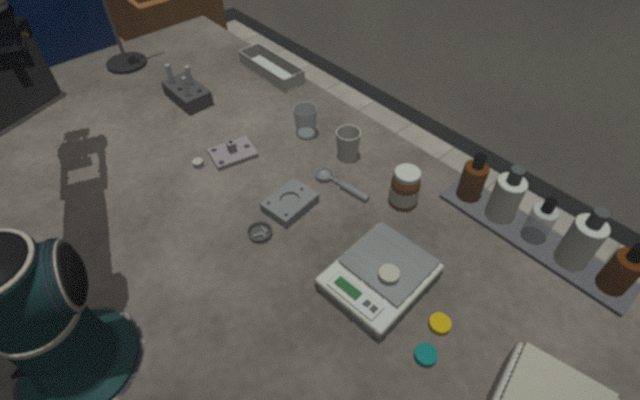

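View pics/top0.png

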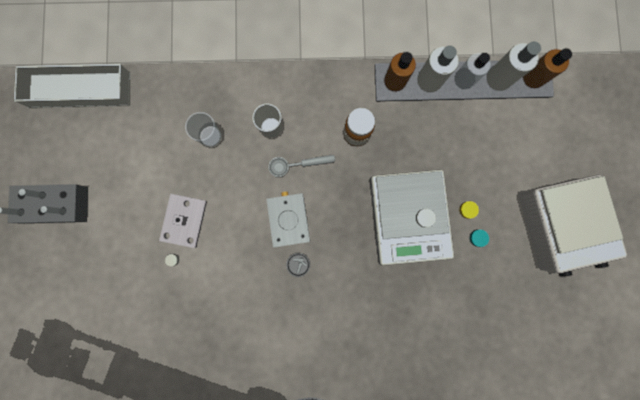

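The pictures show the following.
- **Top view:** cover at about (183,220), with its dark boss. Base at (288,219), brass stub at the top (far end). Disc on the pan at (427,217).
- **Rejected look-alikes:** turquoise disc (480,238), yellow disc (470,210) and the spare disc (171,260). The white disc on the pan fits the description.
- **Side view:** disc at (389,273).

Next I'll enlarge these areas.

```bash
python3 - <<'E'
import cv2,numpy as np
t=cv2.imread("pics/top0.png");s=cv2.imread("pics/side0.png")
def crop(im,x,y,w,h,k): return cv2.resize(im[y:y+h,x:x+w],None,fx=k,fy=k,interpolation=cv2.INTER_CUBIC)
cv2.imwrite("pics/a.png",np.hstack([crop(t,150,180,65,65,6),crop(t,255,180,65,65,6)]))
cv2.imwrite("pics/b.png",np.hstack([crop(t,395,185,65,65,6),crop(s,355,240,65,65,6)]))
cv2.imwrite("pics/c.png",np.hstack([crop(s,200,125,65,65,6),crop(s,257,170,65,65,6)]))
E
```

```text
(no output)
```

View pics/a.png

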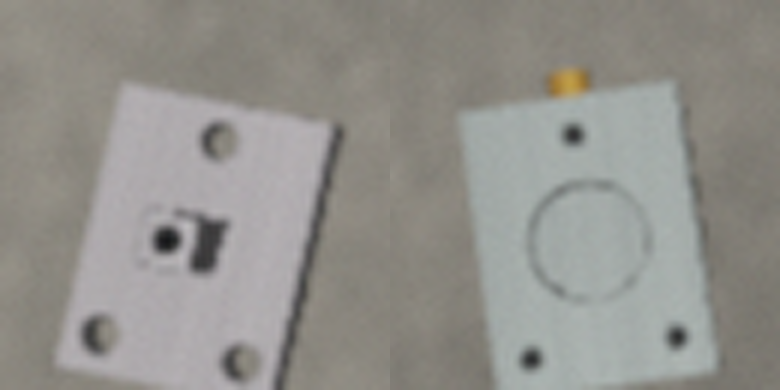

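View pics/b.png

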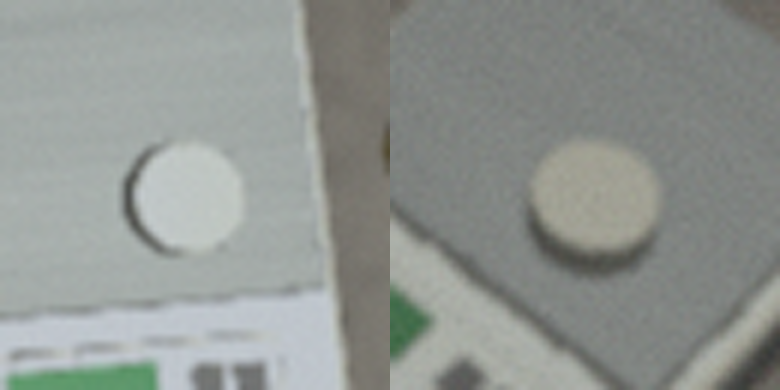

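View pics/c.png

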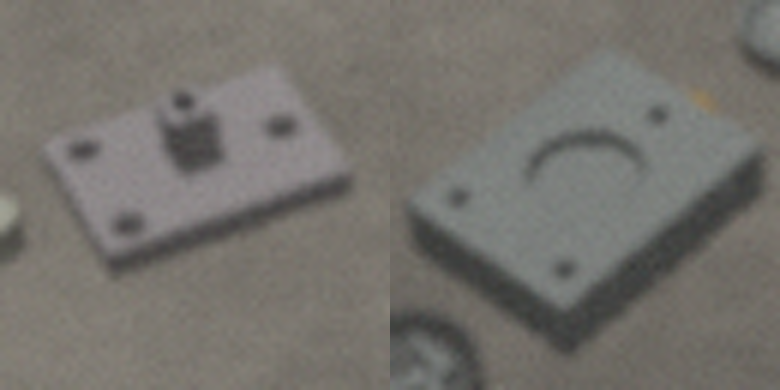

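```bash
cat > h.py <<'E'
import cv2,numpy as np
from cell import r, optics
def cal(n):
    c=optics.get_calibration(n); f=200/np.tan(np.radians(c['fov_y']/2)); return f,c['cx'],c['cy'],np.array(c['R']),np.array(c['t'])
def ray(n,p):
    f,cx,cy,R,t=cal(n); d=R.T@np.array([(p[0]-cx)/f,(p[1]-cy)/f,1]); return -R.T@t,d
def plane(n,p,z):
    C,d=ray(n,p); return C+d*(z-C[2])/d[2]
def proj(n,X):
    f,cx,cy,R,t=cal(n); q=R@np.array(X)+t; return np.array([cx+f*q[0]/q[2],cy+f*q[1]/q[2]])
def snap(n,f):
    im=optics.snapshot(n)[:,:,::-1].copy(); cv2.imwrite(f,im); return im
def dark(im,p,rad=5,bg=None):
    g=cv2.cvtColor(im,cv2.COLOR_BGR2GRAY).astype(float)
    x,y=int(round(p[0])),int(round(p[1]))
    w=g[y-rad:y+rad+1,x-rad:x+rad+1]; m=np.median(w); W=np.clip(m-15-w,0,None)
    yy,xx=np.mgrid[-rad:rad+1,-rad:rad+1]; return np.array([x+(W*xx).sum()/W.sum(),y+(W*yy).sum()/W.sum()])
E
python3 - <<'E'
from h import *
t=cv2.imread("pics/top0.png");s=cv2.imread("pics/side0.png")
np.set_printoptions(precision=4,suppress=True)
print("cams",ray("top",(320,200))[0],ray("side",(320,200))[0])
def px(o,x,y): return (o[0]+x/6-.42,o[1]+y/6-.42)
# base holes
for n,im,o,L in(("top",t,(255,180),[(141,358),(287,336),(183,134)]),("side",s,(257,170),[(69,197),(175,269),(268,115)])):
    print(n,"base holes")
    P=[]
    for q in L:
        p=dark(im,px(o,*q),4); X=plane(n,p,.03); P.append(X[:2]); print(p,X[:2])
    P=np.array(P)
    # order: find which; midpoint of pair and single
    m=(P[0]+P[1])/2; print("centre",(m+P[2])/2,"len",np.linalg.norm(P[2]-m),np.linalg.norm(P[1]-P[0]),"yaw",np.degrees(np.arctan2(*(P[2]-m)[::-1])))
# outlines
import itertools
def outline(im,n,roi,mask,z):
    x,y,w,h=roi; M=np.zeros(im.shape[:2],np.uint8);M[y:y+h,x:x+w]=mask(im[y:y+h,x:x+w])
    cs,_=cv2.findContours(M,cv2.RETR_EXTERNAL,cv2.CHAIN_APPROX_NONE); c=max(cs,key=cv2.contourArea)
    return c[:,0,:].astype(float),M
for name,roi,z in(("base",(258,186,60,66),.03),("cover",(155,186,60,66),.014)):
    g=cv2.GaussianBlur(t,(3,3),0)
    def mk(c): 
        return ((c[:,:,0].astype(int)>142).astype(np.uint8)*255)
    c,M=outline(g,"top",roi,mk,z); P=np.array([plane("top",p,z)[:2] for p in c],np.float32)
    rc=cv2.minAreaRect(P*1000); print(name,rc)
    cv2.imwrite(f"pics/m_{name}.png",cv2.resize(M[180:255,150:320],None,fx=4,fy=4))
# discs
for n,im,c0 in(("top",t,(427,217)),("side",s,(389,272))):
    x,y=c0; w=im[y-18:y+19,x-18:x+19]; g=w.min(2); 
    print(n,g[18,8:30],g[8:30,18])
E
```

```text
cams [ 0.5011 -0.0317  0.956 ] [ 0.1149 -0.5607  0.8118]
top base holes
[278.0616 239.4194] [0.4988 0.0646]
[302.3563 235.7061] [0.5063 0.0052]
[285.081  202.0096] [0.59  0.046]
centre [0.5463 0.0404] len 0.08818610208037636 0.059921266166364826 yaw 7.200074878330651
side base holes
[267.9823 202.5752] [0.4991 0.068 ]
[286.6203 215.2405] [0.5071 0.005 ]
[301.1667 188.7544] [0.5902 0.0497]
centre [0.5466 0.0431] len 0.08811003371833767 0.06346378251309813 yaw 8.595550370779245
base ((546.17626953125, 41.10791015625), (121.14164733886719, 89.8228530883789), 7.371317386627197)
cover ((552.248046875, 306.1744689941406), (90.6459732055664, 123.18119049072266), 77.180419921875)
top [153 191 191 191 191 191 189 188 191 192 188 190 191 191 189 191 191 191
 178 165 163 165] [163 172 186 192 191 190 191 191 190 192 188 190 190 190 190 191 189 192
 191 181 169 164]
side [142 148 146 148 145 150 146 143 148 149 141 148 147 148 147 147 145 148
 151 149 140 131] [127 137 143 148 144 148 147 151 146 148 141 145 148 146 143 147 151 149
 142 116  92  74]
```

```bash
python3 - <<'E'
from h import *
np.set_printoptions(precision=4,suppress=True)
t=cv2.imread("pics/top0.png");s=cv2.imread("pics/side0.png")
p=dark(t,(150+167/6-.4,180+240/6-.4),3);print(p,plane("top",p,.046))
p=dark(s,(200+183/6-.4,125+101/6-.4),2);print(p,plane("side",p,.046))
# cover holes rough (top crop)
for n,o,L in(("top",(150,180),[(100,334),(243,363),(220,141)]),("side",(200,125),[(83,150),(128,223),(281,127)])):
  P=[plane(n,(o[0]+x/6-.4,o[1]+y/6-.4),.014)[:2] for x,y in L]
  m=(P[0]+P[1])/2;print(n,P,(m+P[2])/2,np.degrees(np.arctan2(*(P[2]-m)[::-1])),np.linalg.norm(P[2]-m))
# disc top
for n,im,c0,th in(("top",t,(427,217),178),("side",s,(389,272),134)):
    x,y=c0;M=np.zeros(im.shape[:2],np.uint8);g=cv2.GaussianBlur(im,(3,3),0).min(2) if n=="top" else cv2.GaussianBlur(im,(5,5),0)[:,:,2]
    th=178 if n=="top" else 145
    M[y-16:y+17,x-16:x+17]=(g[y-16:y+17,x-16:x+17]>th)*255
    cs,_=cv2.findContours(M,0,cv2.CHAIN_APPROX_NONE);c=max(cs,key=cv2.contourArea)
    P=np.array([plane(n,q,.074)[:2] for q in c[:,0].astype(float)])
    print(n,cv2.minEnclosingCircle((P*1000).astype(np.float32)),P.mean(0))
    if n=="top":
        m=cv2.moments(M,True);print(m['m10']/m['m00'],m['m01']/m['m00'],plane(n,(m['m10']/m['m00'],m['m01']/m['m00']),.074))
print(proj("side",[.5,-.25,.074]))
# spare, dish, screw positions
for nm,q,z in(("spare",(171,260),.018),("dish",(298,264),.016),("jar",(361,121),.105),("cup",(267,117),.085),("beaker",(202,125),.09),("spat",(279,167),.005),("spat",(333,160),.005)):print(nm,plane("top",q,z)[:2])
for q in [(373,175),(444,171),(453,260),(378,265)]:print("bal",plane("top",q,.05)[:2])
E
```

```text
[177.3269 219.5422] [0.5526 0.3046 0.046 ]
[230.1183 141.5484] [0.5533 0.3098 0.046 ]
top [array([0.516 , 0.3434]), array([0.5026, 0.2843]), array([0.595 , 0.2945])] [0.5522 0.3042] -12.747799003407065 0.08785793702370763
side [array([0.5166, 0.3478]), array([0.5039, 0.2899]), array([0.5954, 0.299 ])] [0.5528 0.3089] -13.15023948175062 0.08749930611519426
top ((541.2533569335938, -288.1457214355469), 20.176469802856445) [ 0.5413 -0.2881]
426.6563876651982 217.4273127753304 [ 0.5413 -0.2883  0.074 ]
side ((543.3424682617188, -283.0517578125), 20.323598861694336) [ 0.5429 -0.2833]
[362.1308 273.3829]
spare [0.4551 0.3295]
dish [0.4373 0.0179]
jar [ 0.7665 -0.1389]
cup [0.7879 0.0807]
beaker [0.7706 0.2327]
spat [0.6825 0.062 ]
spat [ 0.6973 -0.0762]
bal [ 0.6487 -0.1702]
bal [ 0.6542 -0.3433]
bal [ 0.4395 -0.3527]
bal [ 0.4324 -0.1737]
```

>>> send_rows --pt "0 0 0 -6.3" --pt "0 0 0 -6.3" --pt "0 0 0 -6.4" --pt "-20 7 0 0" --pt "-38 13 0 0" --pt "-38 13 0 0" --pt "-38 13 0 0" --pt "-38 13 0 0" --pt "-38 13 0 0" --pt "-38 13 0 0" --claw 0

```text
time_s: 0.93
ee_pos: [0.3047, 0.3881, 0.2091]
tcp_rot: [[-0.0, 1.0, -0.0], [1.0, 0.0, -0.001], [-0.001, -0.0, -1.0]]
wrist_force: [1.0, -0.3, 0.2]
opening: 0.0882
```

>>> send_rows --pt "-38 13 0 0" --pt "-38 13 0 0" --pt "-38 13 0 0" --pt "-38 13 0 0" --pt "-38 13 0 0" --pt "-38 13 0 0" --pt "-38 13 0 0" --pt "-38 13 0 0" --pt "-38 13 0 0" --pt "-38 13 0 0"

```text
time_s: 1.77
ee_pos: [0.4346, 0.0081, 0.2096]
tcp_rot: [[0.0, 1.0, 0.0], [1.0, -0.0, 0.0], [0.0, 0.0, -1.0]]
wrist_force: [0.1, 0.2, 0.4]
opening: 0.0887
```

>>> send_rows --pt "-38 13 0 0" --pt "-38 13 0 0" --pt "-38 13 0 0" --pt "-38 13 0 0" --pt "-38 13 0 0" --pt "-38 13 0 0" --pt "-38 13 10 0" --pt "-29 16 20 0" --pt "0 0 20 0" --pt "0 0 0 0"

```text
time_s: 2.6
ee_pos: [0.5389, -0.285, 0.154]
tcp_rot: [[0.003, 1.0, -0.008], [1.0, -0.003, 0.005], [0.005, -0.008, -1.0]]
wrist_force: [-1.4, 1.3, -1.1]
opening: 0.0879
```

```bash
python3 - <<'E'
from h import *
t=snap("top","pics/t1.png");s=snap("side","pics/s1.png");print(r.state()['ee_pos'])
X=r.state()['ee_pos'];print(proj("top",X),proj("side",X))
a=t[160:290,360:490];b=s[190:320,320:450]
cv2.imwrite("pics/d.png",cv2.resize(np.hstack([a,b]),None,fx=3,fy=3,interpolation=2))
E
```

```text
[ 0.54031315 -0.28411038  0.15808522]
[436.15692419 215.83861308] [393.11010499 247.40613639]
```

View pics/d.png

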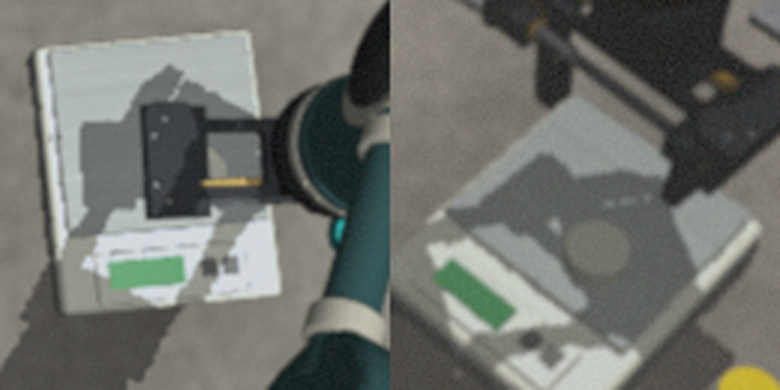

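>>> send_rows --pt "-1 1 20 0" --pt "0 0 30 0" --pt "0 0 20 0" --pt "0 0 10 0" --pt "0 0 0 0" --pt "0 0 0 0"

```text
time_s: 3.2
ee_pos: [0.5432, -0.2854, 0.0809]
tcp_rot: [[-0.001, 1.0, 0.001], [1.0, 0.001, -0.0], [-0.0, 0.001, -1.0]]
wrist_force: [0.5, -0.6, 0.1]
opening: 0.0881
```

```bash
python3 - <<'E'
from h import *
t=snap("top","pics/t2.png");s=snap("side","pics/s2.png");print(r.state()['ee_pos'])
X=r.state()['ee_pos'];print(proj("top",X),proj("side",X))
for d in(-.044,.044):
  for e in(-.009,.009): print(proj("side",X+[e,d,0]))
a=t[160:290,360:490];b=s[210:340,320:450]
cv2.imwrite("pics/d2.png",cv2.resize(np.hstack([a,b]),None,fx=3,fy=3,interpolation=2))
E
```

```text
[ 0.54424022 -0.28632502  0.08218106]
[426.77608665 215.9910375 ] [390.8564592  269.89647732]
[404.74491762 286.60748814]
[410.75904085 281.26232908]
[371.76798499 258.99554136]
[377.78762264 254.17166017]
```

View pics/d2.png

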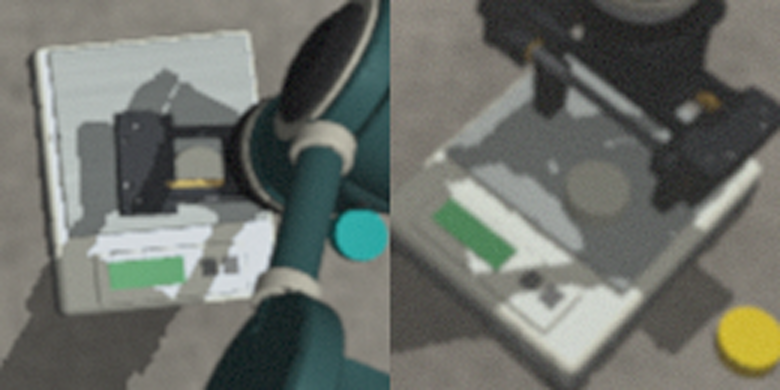

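>>> send_rows --pt "0 -1 8 0" --pt "0 0 6 0" --pt "0 0 0 0" --pt "0 0 0 0"

```text
time_s: 3.63
ee_pos: [0.5412, -0.2856, 0.0652]
tcp_rot: [[0.0, 1.0, -0.001], [1.0, -0.0, 0.001], [0.001, -0.001, -1.0]]
wrist_force: [-0.5, -1.0, 0.6]
opening: 0.0883
```

```bash
python3 - <<'E'
from h import *
t=snap("top","pics/t3.png");s=snap("side","pics/s3.png");S=r.state();print(S['ee_pos'],S['wrist_force'])
X=S['ee_pos'];print(proj("top",X),proj("side",X))
b=s[220:300,350:430]; a=t[180:260,395:475]
cv2.imwrite("pics/d3.png",cv2.resize(np.hstack([a,b]),None,fx=5,fy=5,interpolation=2))
E
```

```text
[ 0.54164394 -0.2858949   0.06564708] [-0.26051631  0.54467306 -1.41209544]
[424.63447581 217.48968742] [388.92561272 275.10245973]
```

View pics/d3.png

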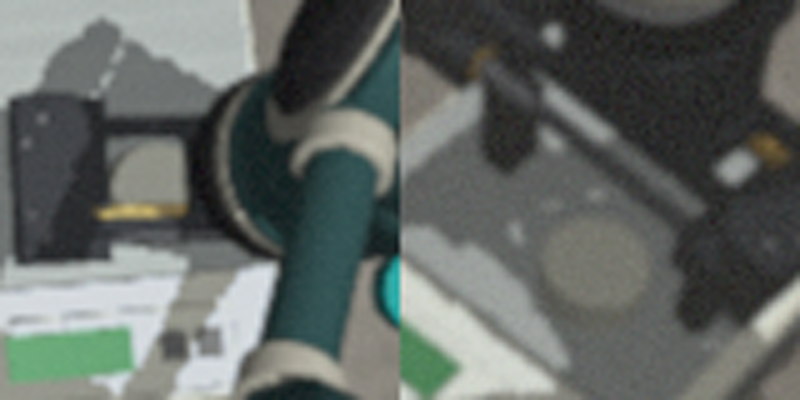

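>>> send_rows --pt "0 0 0 0" --pt "0 0 0 0" --pt "0 0 0 0" --pt "0 0 0 0" --pt "0 0 0 0" --pt "0 0 0 0" --pt "0 0 0 0" --pt "0 0 0 0" --claw 1 --newtons 10

```text
time_s: 4.4
ee_pos: [0.5417, -0.2859, 0.0657]
tcp_rot: [[0.0, 1.0, 0.0], [1.0, -0.0, -0.0], [-0.0, 0.0, -1.0]]
wrist_force: [-1.0, 0.3, 0.2]
opening: 0.0367
```

```bash
python3 - <<'E'
from h import *
s=snap("side","pics/s4.png");S=r.state();print(S['ee_pos'],S['wrist_force'],S['opening'])
b=s[220:300,350:430]
cv2.imwrite("pics/d4.png",cv2.resize(b,None,fx=7,fy=7,interpolation=2))
E
```

```text
[ 0.54169599 -0.28588414  0.0657163 ] [ 0.41508112 -0.54384287  0.73116758] 0.03279852553620234
```

View pics/d4.png

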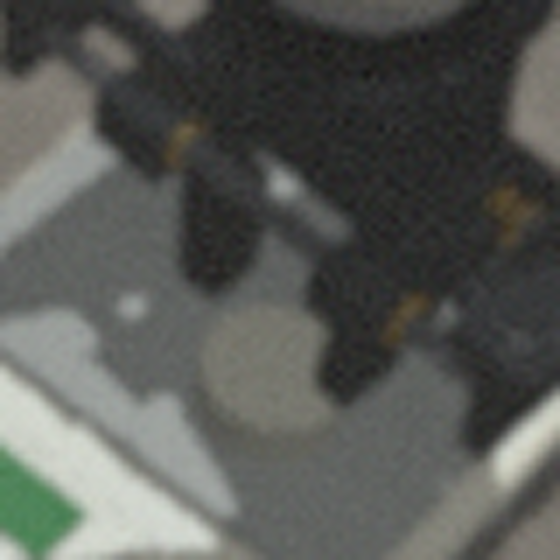

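The opening is 33 mm, below the disc's 44 mm, so the fingers closed above the disc; the right tip at crop (350,400) overlaps its top. The real fingertips sit higher than the reported TCP, so I'll reopen and go lower.

>>> send_rows --pt "0 0 -5 0" --pt "0 0 0 0" --pt "0 0 0 0" --pt "0 0 0 0" --pt "0 0 0 0" --pt "0 0 0 0" --pt "0 0 4 0" --pt "0 0 4 0" --pt "0 0 0 0" --pt "0 0 0 0" --claw 0

```text
time_s: 5.28
ee_pos: [0.5412, -0.2856, 0.0619]
tcp_rot: [[0.0, 1.0, -0.001], [1.0, -0.0, 0.001], [0.001, -0.001, -1.0]]
wrist_force: [-0.5, 0.4, -0.1]
opening: 0.0884
```

```bash
python3 - <<'E'
from h import *
s=snap("side","pics/s5.png");t=snap("top","pics/t5.png");S=r.state();print(S['ee_pos'],S['wrist_force'],S['opening'])
b=s[220:300,350:430]; a=t[180:260,395:475]
cv2.imwrite("pics/d5.png",cv2.resize(np.hstack([a,b]),None,fx=5,fy=5,interpolation=2))
E
```

```text
[ 0.54159009 -0.28581682  0.06248845] [-0.24563953  0.09380744  0.01267826] 0.08811500061204501
```

View pics/d5.png

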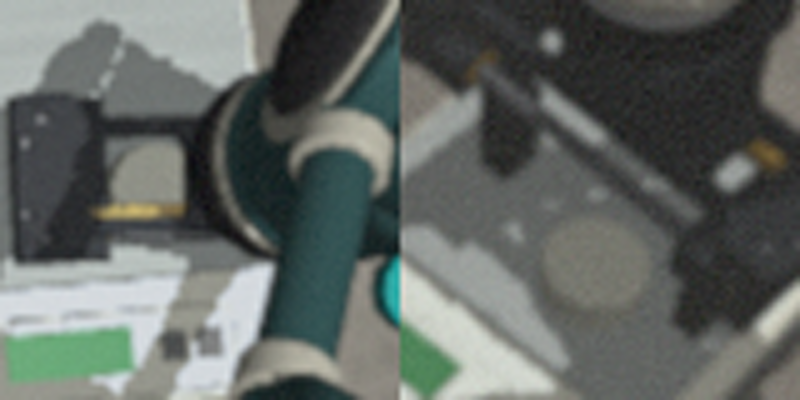

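>>> send_rows --pt "0 0 2 0" --pt "0 0 2 0" --pt "0 0 0 0" --pt "0 0 0 0"

```text
time_s: 5.72
ee_pos: [0.5416, -0.2858, 0.0585]
tcp_rot: [[0.0, 1.0, -0.0], [1.0, -0.0, 0.0], [0.0, -0.0, -1.0]]
wrist_force: [-0.4, -0.1, -0.0]
opening: 0.0882
```

>>> send_rows --pt "0 0 0 0" --pt "0 0 0 0" --pt "0 0 0 0" --pt "0 0 0 0" --pt "0 0 0 0" --pt "0 0 0 0" --pt "0 0 0 0" --claw 1 --newtons 10

```text
time_s: 6.3
ee_pos: [0.5417, -0.2859, 0.0587]
tcp_rot: [[0.0, 1.0, 0.0], [1.0, -0.0, -0.0], [-0.0, 0.0, -1.0]]
wrist_force: [-0.6, 0.4, -1.3]
opening: 0.0433
```

>>> send_rows --pt "0 0 0 0" --pt "0 0 0 0"

```text
time_s: 6.47
ee_pos: [0.5417, -0.2859, 0.0587]
tcp_rot: [[0.0, 1.0, -0.0], [1.0, -0.0, 0.0], [0.0, -0.0, -1.0]]
wrist_force: [0.4, 0.4, -0.0]
opening: 0.0307
```

```bash
python3 - <<'E'
from h import *
s=snap("side","pics/s6.png");S=r.state();print(S['ee_pos'],S['wrist_force'],S['opening'])
b=s[220:300,350:430]
cv2.imwrite("pics/d6.png",cv2.resize(b,None,fx=7,fy=7,interpolation=2))
E
```

```text
[ 0.54172371 -0.2858873   0.05872215] [ 0.59408292 -0.39320468 -0.43410913] 0.0261704062004212
```

View pics/d6.png

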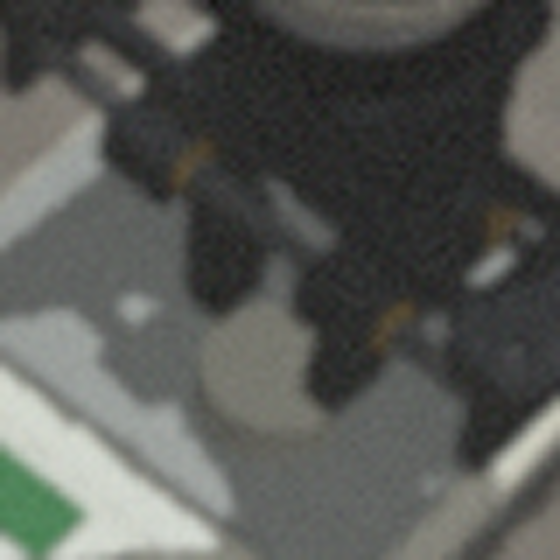

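Still missed, now at a reported z of 58.7 mm: the tips sit at least 15 mm above the reported TCP. I'll step down and test the closure again, opening only partly each time.

>>> send_rows --pt "0 0 -2 0" --pt "0 0 0 0" --pt "0 0 0 0" --pt "0 0 0 0" --pt "0 0 0 0" --pt "0 0 0 0" --pt "0 0 0 0" --pt "0 0 3 0" --pt "0 0 3 0" --pt "0 0 0 0" --claw 0.28

```text
time_s: 7.35
ee_pos: [0.5411, -0.2855, 0.0537]
tcp_rot: [[0.0, 1.0, -0.001], [1.0, -0.0, 0.001], [0.001, -0.001, -1.0]]
wrist_force: [-0.3, 1.2, 0.2]
opening: 0.0634
```

>>> send_rows --pt "0 0 0 0" --pt "0 0 0 0" --pt "0 0 0 0" --pt "0 0 0 0" --pt "0 0 0 0" --claw 0.55

```text
time_s: 7.77
ee_pos: [0.5418, -0.286, 0.0549]
tcp_rot: [[0.0, 1.0, 0.0], [1.0, -0.0, -0.0], [-0.0, 0.0, -1.0]]
wrist_force: [0.4, 0.6, -0.8]
opening: 0.0393
```

>>> send_rows --pt "0 0 -1 0" --pt "0 0 0 0" --pt "0 0 0 0" --pt "0 0 0 0" --pt "0 0 0 0" --pt "0 0 2 0" --pt "0 0 3 0" --pt "0 0 0 0" --claw 0.28

```text
time_s: 8.43
ee_pos: [0.5412, -0.2856, 0.0499]
tcp_rot: [[0.0, 1.0, -0.001], [1.0, -0.0, 0.001], [0.001, -0.001, -1.0]]
wrist_force: [-0.6, 0.8, -0.1]
opening: 0.0633
```

>>> send_rows --pt "0 0 0 0" --pt "0 0 0 0" --pt "0 0 0 0" --pt "0 0 0 0" --pt "0 0 0 0" --claw 0.55

```text
time_s: 8.85
ee_pos: [0.5418, -0.2859, 0.0508]
tcp_rot: [[0.0, 1.0, 0.0], [1.0, -0.0, -0.0], [-0.0, 0.0, -1.0]]
wrist_force: [-0.5, 0.4, 0.3]
opening: 0.0394
```

```bash
python3 - <<'E'
from h import *
s=snap("side","pics/s7.png");t=snap("top","pics/t7.png");S=r.state();print(S['ee_pos'],S['wrist_force'],S['opening'],S['joint_positions'])
a=t[180:260,395:475];b=s[220:300,350:430]
cv2.imwrite("pics/d7.png",cv2.resize(np.hstack([a,b]),None,fx=5,fy=5,interpolation=2))
E
```

```text
[ 0.54175573 -0.285901    0.05079338] [0.12820983 0.1138945  0.25634354] 0.039536240467082 [-3.01521530e+01  1.66275086e+01  1.07930384e+02  1.09133204e-03
  5.54342099e+01 -1.20140011e+02]
```

View pics/d7.png

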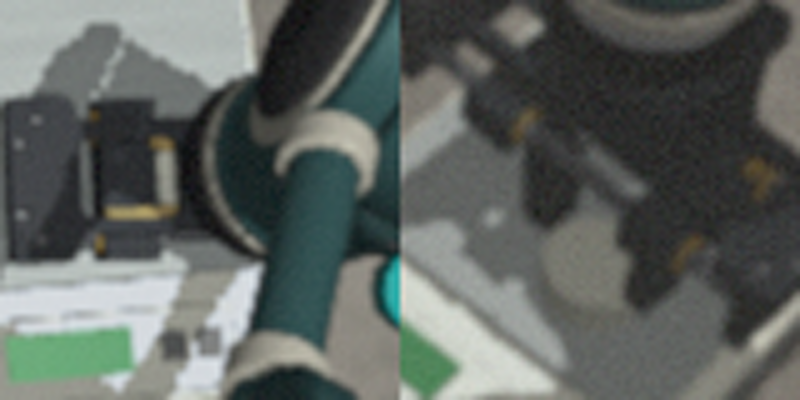

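>>> send_rows --pt "0 0 2 0" --pt "0 0 0 0" --pt "0 0 0 0"

```text
time_s: 9.2
ee_pos: [0.5415, -0.2858, 0.0485]
tcp_rot: [[0.0, 1.0, -0.0], [1.0, -0.0, 0.0], [0.0, -0.0, -1.0]]
wrist_force: [0.2, 0.7, -0.7]
opening: 0.0394
```

>>> send_rows --pt "0 0 2 0" --pt "0 0 0 0" --pt "0 0 0 0"

```text
time_s: 9.45
ee_pos: [0.5416, -0.2858, 0.0465]
tcp_rot: [[0.0, 1.0, -0.0], [1.0, -0.0, 0.0], [0.0, -0.0, -1.0]]
wrist_force: [-0.2, -0.4, -0.2]
opening: 0.0397
```

>>> send_rows --pt "0 0 2 0" --pt "0 0 0 0" --pt "0 0 0 0"

```text
time_s: 9.7
ee_pos: [0.542, -0.286, 0.0454]
tcp_rot: [[0.0, 1.0, 0.001], [1.0, -0.0, -0.0], [-0.0, 0.001, -1.0]]
wrist_force: [-0.8, 0.7, 4.2]
opening: 0.0401
```

>>> send_rows --pt "0 0 1.5 0" --pt "0 0 0 0" --pt "0 0 0 0"

```text
time_s: 9.95
ee_pos: [0.5421, -0.2861, 0.0452]
tcp_rot: [[0.0, 1.0, 0.001], [1.0, -0.0, -0.0], [-0.0, 0.001, -1.0]]
wrist_force: [-3.8, 2.6, 12.2]
opening: 0.0397
```

```bash
python3 - <<'E'
from h import *
s=snap("side","pics/s8.png");S=r.state();print(S['ee_pos'],S['wrist_force'],S['opening'])
b=s[220:300,350:430]
cv2.imwrite("pics/d8.png",cv2.resize(b,None,fx=7,fy=7,interpolation=2))
E
```

```text
[ 0.54211732 -0.28610842  0.04524357] [-3.79379856  2.55064406 11.52915725] 0.03918441894580844
```

View pics/d8.png

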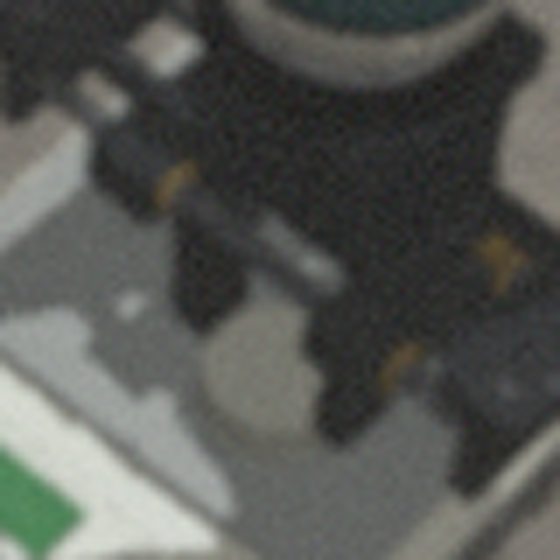

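Contact at reported z 0.0453 with 12 N, and the tips line up with the disc's top edge in the picture. So the tips are about 28.7 mm above the reported TCP. I'll back off, open, and go to 7 mm below the disc's top (reported z about 0.038).

>>> send_rows --pt "0 0 -5 0" --pt "0 0 0 0" --pt "0 0 0 0" --pt "0 0 0 0" --pt "0 0 0 0" --pt "0 0 0 0" --pt "0 0 0 0" --claw 0.28

```text
time_s: 10.58
ee_pos: [0.5415, -0.2857, 0.0478]
tcp_rot: [[0.0, 1.0, -0.001], [1.0, -0.0, 0.0], [0.0, -0.001, -1.0]]
wrist_force: [0.2, -0.4, 0.1]
opening: 0.0633
```

>>> send_rows --pt "0 0 4 0" --pt "0 0 4 0" --pt "0 0 2 0" --pt "0 0 0 0" --pt "0 0 0 0"

```text
time_s: 11.0
ee_pos: [0.5414, -0.2857, 0.0377]
tcp_rot: [[0.0, 1.0, -0.001], [1.0, -0.0, 0.0], [0.0, -0.001, -1.0]]
wrist_force: [0.1, -0.6, 0.6]
opening: 0.0634
```

>>> send_rows --pt "0 0 0 0" --pt "0 0 0 0" --pt "0 0 0 0" --pt "0 0 0 0" --pt "0 0 0 0" --claw 0.65

```text
time_s: 11.42
ee_pos: [0.5419, -0.286, 0.0384]
tcp_rot: [[0.0, 1.0, 0.0], [1.0, -0.0, -0.0], [-0.0, 0.0, -1.0]]
wrist_force: [0.6, -0.4, -0.1]
opening: 0.0435
```

```bash
python3 - <<'E'
from h import *
s=snap("side","pics/s9.png");S=r.state();print(S['ee_pos'],S['wrist_force'],S['opening'])
b=s[220:300,350:430]
cv2.imwrite("pics/d9.png",cv2.resize(b,None,fx=7,fy=7,interpolation=2))
E
```

```text
[ 0.54188138 -0.28598821  0.0384468 ] [-0.01069137 -0.64062814  0.56255418] 0.043149150548785827
```

View pics/d9.png

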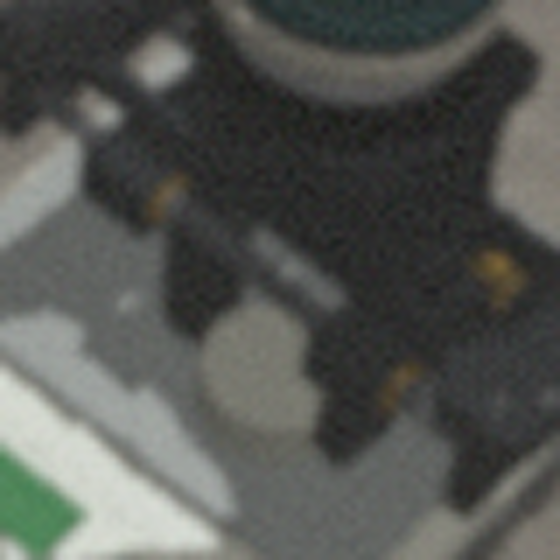

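Opening 43 mm: the disc is between the fingers. I'll firm the grip and lift.

>>> send_rows --pt "0 0 0 0" --pt "0 0 0 0" --pt "0 0 0 0" --pt "0 0 -5 0" --pt "0 0 -15 0" --pt "0 0 -20 0" --pt "0 0 -20 0" --pt "0 0 0 0" --claw 1 --newtons 25

```text
time_s: 12.13
ee_pos: [0.5445, -0.2875, 0.1028]
tcp_rot: [[0.0, 1.0, 0.006], [1.0, -0.0, -0.004], [-0.004, 0.006, -1.0]]
wrist_force: [0.9, -0.3, 0.2]
opening: 0.0432
```

```bash
python3 - <<'E'
from h import *
s=snap("side","pics/s10.png");S=r.state();print(S['ee_pos'],S['wrist_force'],S['opening'])
b=s[200:300,340:440]
cv2.imwrite("pics/d10.png",cv2.resize(b,None,fx=5,fy=5,interpolation=2))
E
```

```text
[ 0.54359036 -0.28702393  0.1008567 ] [ 0.11590019  0.34666502 -0.9577395 ] 0.04304891132466649
```

View pics/d10.png

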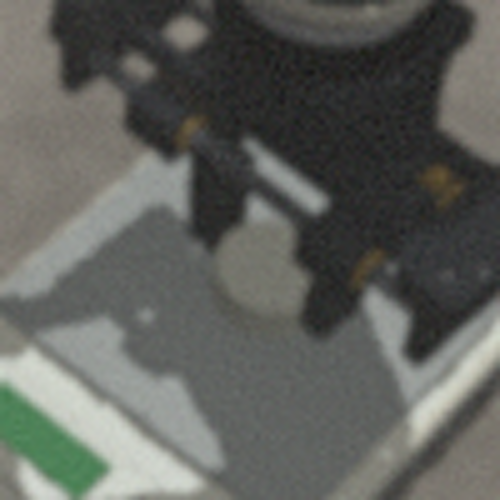

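The disc is lifted with the fingers. Now over to the base.

>>> send_rows --pt "20 1 0 0" --pt "30 1 0 0" --pt "37 1 0 0" --pt "37 1 0 0" --pt "37 0 0 0" --pt "37 0 0 0" --pt "37 0 0 0" --pt "37 0 0 0" --pt "37 0 0 0" --pt "18 0 0 0"

```text
time_s: 13.02
ee_pos: [0.544, 0.0447, 0.0965]
tcp_rot: [[-0.002, 1.0, -0.003], [1.0, 0.002, 0.001], [0.001, -0.003, -1.0]]
wrist_force: [0.4, 0.5, 0.0]
opening: 0.0429
```

>>> send_rows --pt "0 0 15 0" --pt "0 0 25 0" --pt "0 0 15 0" --pt "0 0 0 0" --pt "0 0 0 0" --pt "0 0 0 0"

```text
time_s: 13.52
ee_pos: [0.5458, 0.041, 0.0432]
tcp_rot: [[0.0, 1.0, -0.0], [1.0, -0.0, -0.0], [-0.0, -0.0, -1.0]]
wrist_force: [-0.1, -0.1, -1.0]
opening: 0.043
```

```bash
python3 - <<'E'
from h import *
s=snap("side","pics/s11.png");t=snap("top","pics/t11.png");S=r.state();print(S['ee_pos'],S['wrist_force'],S['opening'])
a=t[170:270,240:340];b=s[150:250,240:340]
cv2.imwrite("pics/d11.png",cv2.resize(np.hstack([a,b]),None,fx=4,fy=4,interpolation=2))
E
```

```text
[0.54680614 0.04096416 0.04426748] [-0.16408536 -0.40199309  0.18269198] 0.04294462408627139
```

View pics/d11.png

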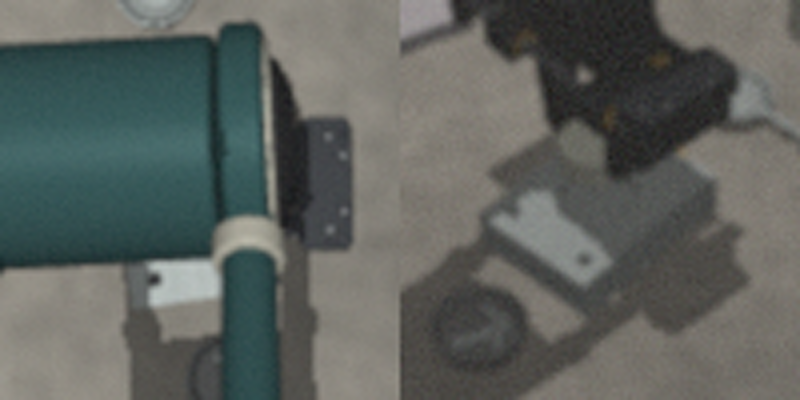

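>>> send_rows --pt "0.8 -0.4 12 0" --pt "0 0 12 0" --pt "0 0 7 0" --pt "0 0 0 0" --pt "0 0 0 0" --pt "0 0 0 0"

```text
time_s: 14.12
ee_pos: [0.545, 0.0419, 0.0119]
tcp_rot: [[0.0, 1.0, -0.001], [1.0, -0.0, -0.0], [-0.0, -0.001, -1.0]]
wrist_force: [0.4, 0.2, -0.7]
opening: 0.0429
```

```bash
python3 - <<'E'
from h import *
s=snap("side","pics/s12.png");S=r.state();print(S['ee_pos'],S['wrist_force'],S['opening'])
b=s[160:230,250:330]
cv2.imwrite("pics/d12.png",cv2.resize(b,None,fx=8,fy=8,interpolation=2))
print(proj("side",[.5462,.0417,.0487]),proj("side",[.5462,.0417,.030]))
E
```

```text
[0.54519573 0.04189264 0.01217996] [ 0.38582538 -0.05340954  0.04995212] 0.042647348253112866
[289.19942584 193.71424429] [289.64402593 198.95934801]
```

View pics/d12.png

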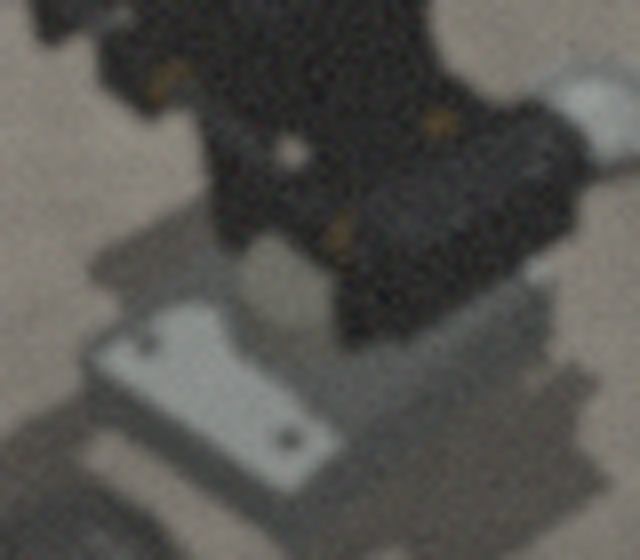

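>>> send_rows --pt "0 0.8 0 0" --pt "0 0 2 0" --pt "0 0 1 0" --pt "0 0 0 0" --pt "0 0 0 0"

```text
time_s: 14.58
ee_pos: [0.546, 0.0419, 0.0091]
tcp_rot: [[0.0, 1.0, -0.0], [1.0, -0.0, -0.0], [-0.0, -0.0, -1.0]]
wrist_force: [-0.1, 0.1, -0.5]
opening: 0.0429
```

>>> send_rows --pt "0 0 2 0" --pt "0 0 1.5 0" --pt "0 0 0 0" --pt "0 0 0 0"

```text
time_s: 14.92
ee_pos: [0.5459, 0.0419, 0.0055]
tcp_rot: [[0.0, 1.0, -0.0], [1.0, -0.0, -0.0], [-0.0, -0.0, -1.0]]
wrist_force: [-0.6, 1.0, -0.2]
opening: 0.0428
```

No force, so the disc has gone into the recess: its underside is about 1 mm above the floor. I'll lower the last millimetre, then release.

>>> send_rows --pt "0 0 1 0" --pt "0 0 0 0" --pt "0 0 0 0"

```text
time_s: 15.17
ee_pos: [0.5461, 0.0419, 0.0046]
tcp_rot: [[0.0, 1.0, -0.0], [1.0, -0.0, -0.0], [-0.0, -0.0, -1.0]]
wrist_force: [0.1, 0.5, -0.7]
opening: 0.0428
```

```bash
python3 - <<'E'
from h import *
s=snap("side","pics/s13.png");S=r.state();print(S['ee_pos'],S['wrist_force'],S['opening'])
b=s[160:230,250:330]
cv2.imwrite("pics/d13.png",cv2.resize(b,None,fx=8,fy=8,interpolation=2))
E
```

```text
[0.54618448 0.04188762 0.00470165] [ 0.13186446 -0.33211211 -0.51797632] 0.04319408437185126
```

View pics/d13.png

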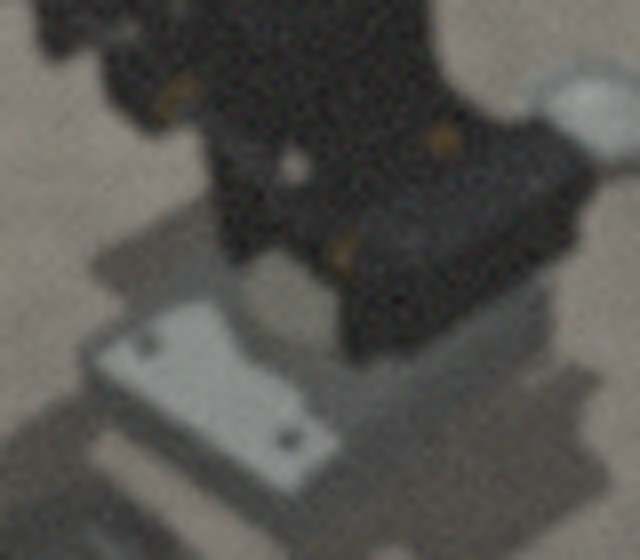

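>>> send_rows --pt "0 0 0 0" --pt "0 0 0 0" --pt "0 0 0 0" --pt "0 0 0 0" --pt "0 0 0 0" --pt "0 0 -10 0" --pt "0 0 -25 0" --pt "0 0 -35 0" --pt "20 0 -20 0" --pt "35 0 0 0" --claw 0.2

```text
time_s: 16.05
ee_pos: [0.5509, 0.0957, 0.1015]
tcp_rot: [[0.004, 1.0, 0.011], [1.0, -0.004, 0.0], [0.0, 0.011, -1.0]]
wrist_force: [1.3, 0.5, -0.5]
opening: 0.0705
```

>>> send_rows --pt "38 1 0 4" --pt "38 1 0 4" --pt "38 1 0 4.8" --pt "38 1 0 0" --pt "30 -7 0 0" --pt "20 -6 0 0" --pt "0 0 0 0" --pt "0 0 0 0"

```text
time_s: 16.72
ee_pos: [0.5648, 0.2997, 0.0952]
tcp_rot: [[0.219, 0.976, 0.0], [0.976, -0.219, -0.0], [-0.0, 0.0, -1.0]]
wrist_force: [-0.1, -0.1, -0.7]
opening: 0.0704
```

```bash
python3 - <<'E'
from h import *
s=snap("side","pics/s14.png");t=snap("top","pics/t14.png");S=r.state();print(S['time_s'],S['ee_pos'],S['tcp_rot'],S['wrist_force'],S['opening'])
b=s[100:230,180:330]
cv2.imwrite("pics/d14.png",cv2.resize(b,None,fx=5,fy=5,interpolation=2))
cv2.imwrite("pics/d14t.png",cv2.resize(t[160:260,150:320],None,fx=4,fy=4,interpolation=2))
E
```

```text
16.8167 [0.56479951 0.29786594 0.09491929] [[ 2.21710316e-01  9.75112566e-01 -1.42399967e-04]
 [ 9.75112349e-01 -2.21710361e-01 -6.49730497e-04]
 [-6.65131920e-04  5.19598705e-06 -9.99999779e-01]] [ 0.55882609 -0.65653974 -0.24722896] 0.07060505930352105
```

View pics/d14.png

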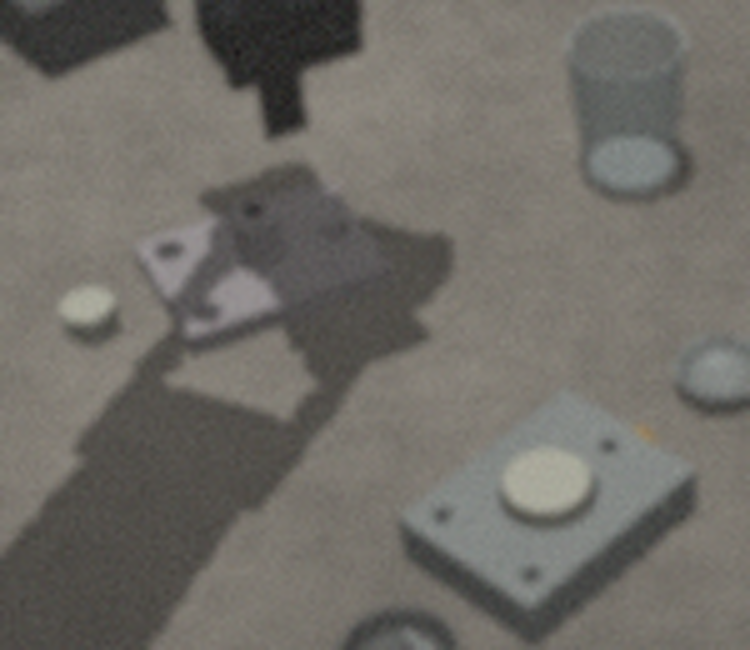

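View pics/d14t.png

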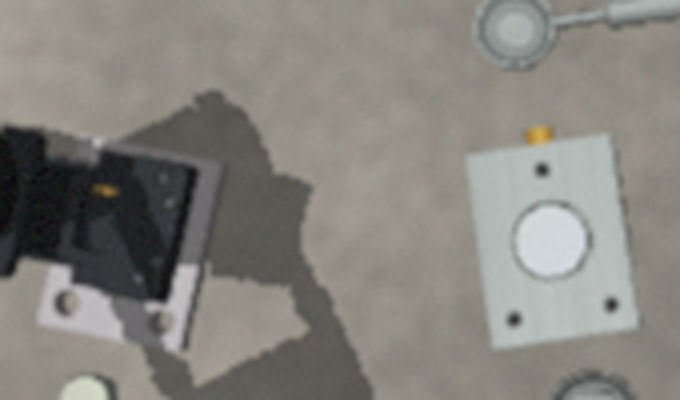

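Disc seated flat and centred in the recess: top crop (551,240), side crop (547,483), and it stands proud evenly. Next I'll centre over the boss.

>>> send_rows --pt "6 -14 0 0" --pt "0 0 20 0" --pt "0 0 30 0" --pt "0 0 0 0" --pt "0 0 0 0" --pt "0 0 0 0"

```text
time_s: 17.32
ee_pos: [0.5526, 0.3073, 0.0455]
tcp_rot: [[0.223, 0.975, 0.0], [0.975, -0.223, 0.0], [0.0, 0.0, -1.0]]
wrist_force: [0.2, 0.9, 1.2]
opening: 0.0707
```

```bash
python3 - <<'E'
from h import *
s=snap("side","pics/s15.png");t=snap("top","pics/t15.png");S=r.state();print(S['time_s'],S['ee_pos'],S['wrist_force'],S['opening'])
X=S['ee_pos'];xt=S['tcp_rot'][:,0];yt=S['tcp_rot'][:,1]
for a in(-.035,-.052,.035,.052):
  for e in (-.009,.009):
   p=proj("side",X+[0,0,.0287]+a*xt+e*yt); print(a,e,p,(p-[185,100])*7)
b=s[100:180,185:275]
cv2.imwrite("pics/d15.png",cv2.resize(b,None,fx=7,fy=7,interpolation=2))
E
```

```text
17.4167 [0.55382566 0.30801382 0.04667186] [-0.49624415 -0.00414249  1.17042497] 0.07024814797622841
-0.035 -0.009 [230.48647999 141.52433283] [318.40535995 290.67032982]
-0.035 0.009 [236.83159483 139.41012702] [362.82116379 275.87088917]
-0.052 -0.009 [232.81900305 145.11197363] [334.73302138 315.78381539]
-0.052 0.009 [239.20764122 142.96046339] [379.45348851 300.72324374]
0.035 -0.009 [221.29703945 127.39010525] [254.07927614 191.73073672]
0.035 0.009 [227.46857161 125.41970917] [297.28000127 177.93796416]
0.052 -0.009 [219.16095612 124.10460732] [239.12669285 168.73225121]
0.052 0.009 [225.29165592 122.1669179 ] [282.04159143 155.16842529]
```

View pics/d15.png

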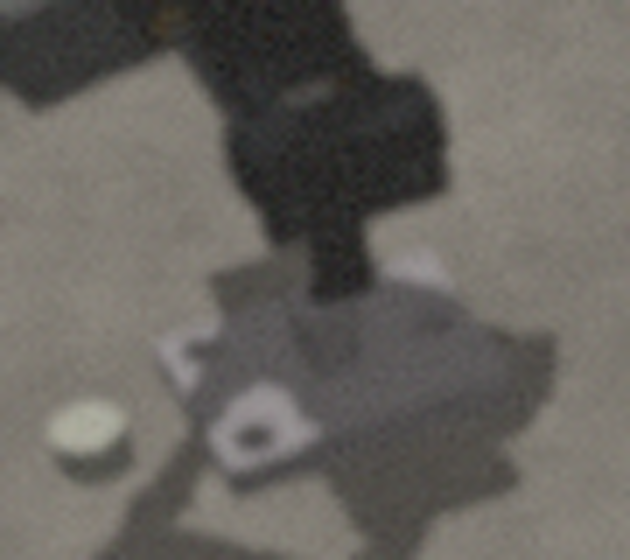

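The right finger bottom at crop (340,298) matches the prediction using the 28.7 mm offset. Descending in stages.

>>> send_rows --pt "0 -1 15 0" --pt "0 0 15 0" --pt "0 0 12 0" --pt "0 0 6 0" --pt "0 0 0 0" --pt "0 0 0 0"

```text
time_s: 17.92
ee_pos: [0.5518, 0.3079, -0.0031]
tcp_rot: [[0.222, 0.975, -0.0], [0.975, -0.222, -0.0], [-0.0, -0.0, -1.0]]
wrist_force: [0.1, -0.4, -0.1]
opening: 0.0701
```

>>> send_rows --pt "0 0 4 0" --pt "0 0 1 0" --pt "0 0 0 0" --pt "0 0 0 0"

```text
time_s: 18.25
ee_pos: [0.5518, 0.308, -0.008]
tcp_rot: [[0.222, 0.975, 0.0], [0.975, -0.222, 0.0], [0.0, 0.0, -1.0]]
wrist_force: [-0.0, 0.5, -0.5]
opening: 0.0704
```

>>> send_rows --pt "0 0 0 0" --pt "0 0 0 0" --pt "0 0 0 0" --pt "0 0 0 0" --pt "0 0 0 0" --pt "0 0 0 0" --pt "0 0 0 0" --pt "0 0 0 0" --pt "0 0 0 0" --pt "0 0 0 0" --claw 1 --newtons 15

```text
time_s: 19.08
ee_pos: [0.5514, 0.3074, -0.0083]
tcp_rot: [[0.222, 0.975, -0.001], [0.975, -0.222, -0.001], [-0.001, -0.0, -1.0]]
wrist_force: [-0.9, -2.3, 1.4]
opening: 0.0224
```

>>> send_rows --pt "0 0 0 0" --pt "0 0 0 0" --pt "0 0 0 0" --newtons 45

```text
time_s: 19.33
ee_pos: [0.5515, 0.3075, -0.0083]
tcp_rot: [[0.222, 0.975, -0.0], [0.975, -0.222, -0.001], [-0.001, -0.0, -1.0]]
wrist_force: [-1.5, -2.5, 2.4]
opening: 0.0215
```

Opening 22 mm: the boss is gripped. Lifting.

>>> send_rows --pt "0 0 -5 0" --pt "0 0 -15 0" --pt "0 0 -20 0" --pt "0 0 -20 0" --pt "0 0 -20 0" --pt "0 0 0 0" --pt "0 0 0 0" --pt "0 0 0 0"

```text
time_s: 20.0
ee_pos: [0.5506, 0.3077, 0.0702]
tcp_rot: [[0.222, 0.975, -0.002], [0.975, -0.222, -0.001], [-0.001, -0.002, -1.0]]
wrist_force: [-0.3, -0.5, -4.6]
opening: 0.0218
```

```bash
python3 - <<'E'
from h import *
s=snap("side","pics/s16.png");t=snap("top","pics/t16.png");S=r.state();print(S['time_s'],S['ee_pos'],S['wrist_force'],S['wrist_torque'],S['opening'])
b=s[80:180,185:285]
cv2.imwrite("pics/d16.png",cv2.resize(b,None,fx=5,fy=5,interpolation=2))
# base outline & disc re-measure, top (earlier t14)
from h import *
E
```

```text
20.1 [0.5499878  0.30724068 0.06935183] [ 4.52629441e-04 -2.67965014e-01 -4.18196844e+00] [0.02907887 0.01042932 0.05403994] 0.021790940325860535
```

View pics/d16.png

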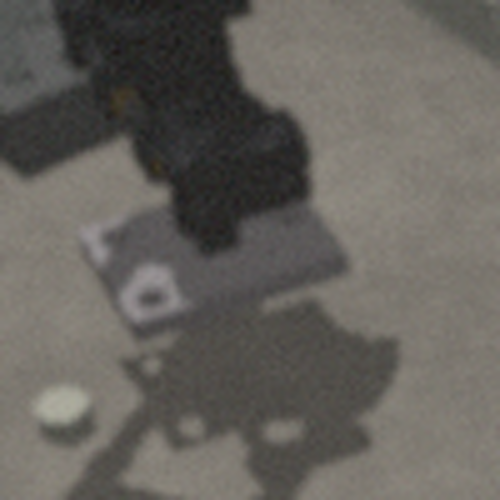

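>>> send_rows --pt "0 0 0 -6.7" --pt "0 0 0 -6.7" --pt "0 0 0 -6.7" --pt "0 0 0 0"

```text
time_s: 20.43
ee_pos: [0.5504, 0.3073, 0.0697]
tcp_rot: [[-0.13, 0.992, -0.003], [0.992, 0.13, -0.001], [-0.001, -0.003, -1.0]]
wrist_force: [-0.4, -0.2, -4.6]
opening: 0.0219
```

>>> send_rows --pt "-15 -2 0 0" --pt "-30 -4.5 0 0" --pt "-30 -4.5 0 0" --pt "-30 -4.5 0 0" --pt "-30 -4.5 0 0" --pt "-30 -4.5 0 0" --pt "-30 -4.5 0 0" --pt "-30 -4.5 0 0" --pt "-25 -3.5 0 0" --pt "-13 -1.5 0 0"

```text
time_s: 21.27
ee_pos: [0.5456, 0.0388, 0.071]
tcp_rot: [[-0.122, 0.993, -0.002], [0.993, 0.122, -0.001], [-0.001, -0.002, -1.0]]
wrist_force: [-0.3, 1.5, -4.9]
opening: 0.0215
```

>>> send_rows --pt "0 0 0 0" --pt "0 0 0 0" --pt "0 0 0 0"

```text
time_s: 21.52
ee_pos: [0.5466, 0.0427, 0.0715]
tcp_rot: [[-0.126, 0.992, -0.0], [0.992, 0.126, 0.001], [0.001, -0.0, -1.0]]
wrist_force: [0.4, -0.6, -3.9]
opening: 0.0216
```

```bash
python3 - <<'E'
from h import *
s=snap("side","pics/s17.png");t=snap("top","pics/t17.png");S=r.state();print(S['time_s'],S['ee_pos'],S['wrist_force'],S['tcp_rot'],S['opening'])
cv2.imwrite("pics/d17.png",cv2.resize(np.hstack([s[140:240,240:340],t[160:260,230:330]]),None,fx=4,fy=4,interpolation=2))
E
```

```text
21.6167 [0.54680387 0.0432128  0.07158768] [-0.44131035 -0.19017623 -3.99082816] [[-1.27383918e-01  9.91853476e-01 -1.43208464e-04]
 [ 9.91853393e-01  1.27383967e-01  4.14794006e-04]
 [ 4.29657338e-04 -8.92037150e-05 -9.99999904e-01]] 0.021652428941285697
```

View pics/d17.png

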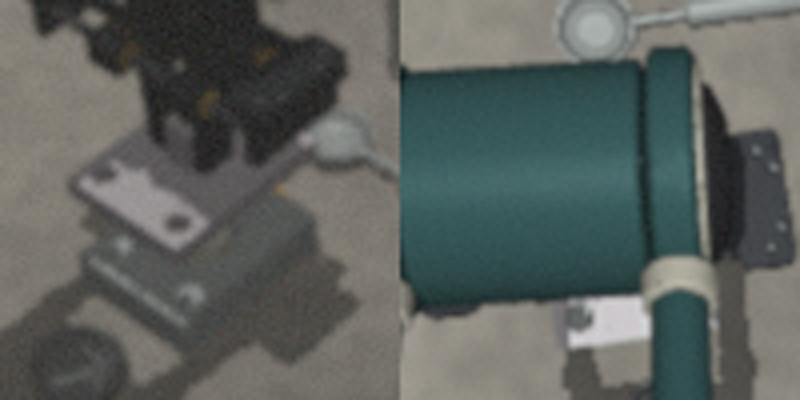

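>>> send_rows --pt "-1.4 -0.8 10 0" --pt "0 0 12 0" --pt "0 0 8 0" --pt "0 0 0 0" --pt "0 0 0 0" --pt "0 0 0 0"

```text
time_s: 22.12
ee_pos: [0.5461, 0.0408, 0.0413]
tcp_rot: [[-0.127, 0.992, -0.001], [0.992, 0.127, -0.0], [0.0, -0.001, -1.0]]
wrist_force: [0.1, -0.8, -3.9]
opening: 0.0217
```

```bash
python3 - <<'E'
from h import *
s=snap("side","pics/s18.png");t=snap("top","pics/t18.png");S=r.state();print(S['time_s'],S['ee_pos'],S['wrist_force'],S['opening'])
cv2.imwrite("pics/d18.png",cv2.resize(np.hstack([s[150:240,245:335],t[170:260,240:330]]),None,fx=4.4,fy=4.4,interpolation=2))
E
```

```text
22.2167 [0.54673399 0.0406752  0.04210173] [ 0.06051124  0.25374005 -4.42575066] 0.021746317845141683
```

View pics/d18.png

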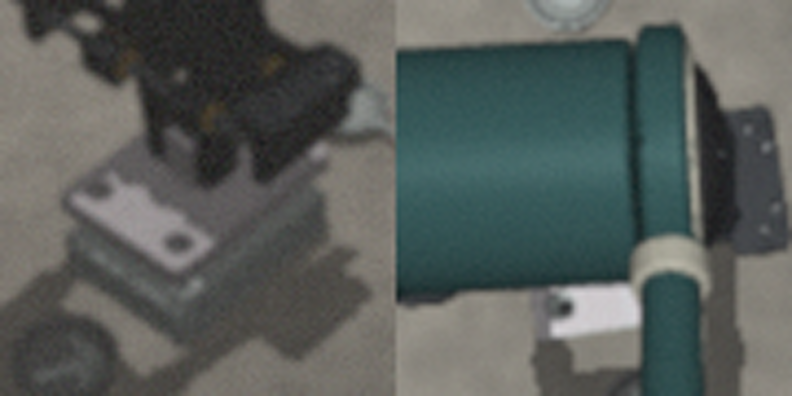

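>>> send_rows --pt "1 -0.6 4 0" --pt "0 0 4 0" --pt "0 0 1.5 0" --pt "0 0 0 0" --pt "0 0 0 0" --pt "0 0 0 0"

```text
time_s: 22.72
ee_pos: [0.5456, 0.0415, 0.0323]
tcp_rot: [[-0.127, 0.992, 0.0], [0.992, 0.127, -0.0], [-0.0, 0.0, -1.0]]
wrist_force: [-0.6, 0.2, -4.0]
opening: 0.0218
```

```bash
python3 - <<'E'
from h import *
np.set_printoptions(precision=4,suppress=True)
s=snap("side","pics/s19.png");t=snap("top","pics/t19.png");S=r.state();print(S['time_s'],S['ee_pos'],S['wrist_force'],S['wrist_torque'],S['tcp_rot'],S['opening'])
z=S['ee_pos'][2]+.0083+.014;print("plate top",z)
# predicted hole mouth px for cover exactly over base, using same-camera base holes
B={"side":[(.4991,.0680),(.5071,.0050)],"top":[(.4988,.0646)]}
for n,im in(("side",s),("top",t)):
  for b in B[n]: print(n,"pred",proj(n,[*b,z]),"pred base",proj(n,[*b,.03]))
cv2.imwrite("pics/d19.png",cv2.resize(s[165:225,250:330],None,fx=8,fy=8,interpolation=2))
cv2.imwrite("pics/d19t.png",cv2.resize(t[220:260,260:310],None,fx=10,fy=10,interpolation=2))
E
```

```text
22.8167 [0.5457 0.0416 0.0324] [ 0.5846 -0.8271 -4.5736] [ 0.0618 -0.0201  0.0217] [[-0.1268  0.9919  0.0003]
 [ 0.9919  0.1268  0.    ]
 [-0.      0.0003 -1.    ]] 0.021215474499220937
plate top 0.05467047348116867
side pred [267.0099 195.6289] pred base [267.976  202.5705]
side pred [285.9702 208.3283] pred base [286.6335 215.2382]
top pred [276.9955 239.4629] pred base [278.0756 239.4099]
```

View pics/d19.png

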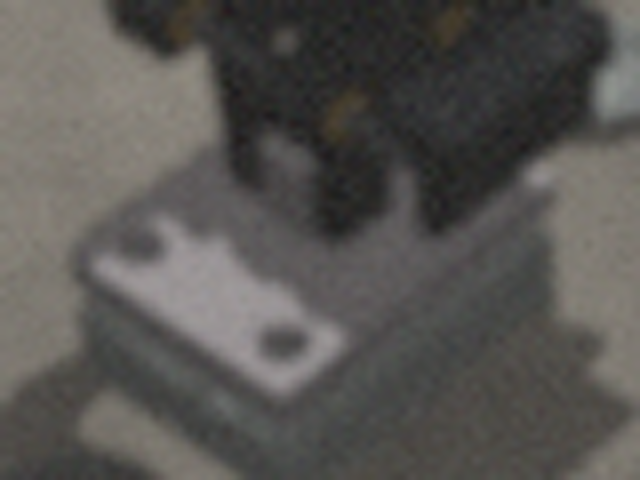

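View pics/d19t.png

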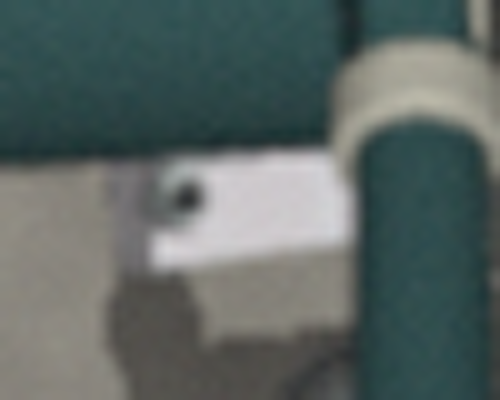

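```bash
python3 - <<'E'
from h import *
np.set_printoptions(precision=4,suppress=True)
s=cv2.imread("pics/s19.png");t=cv2.imread("pics/t19.png");z=.0547
P=[]
for q in((267.4,195.0),(285.1,207.4)):
    p=dark(s,q,4); X=plane("side",p,z);P.append(X[:2]);print(p,X)
print("err mm",(np.array(P)-[(.4991,.0680),(.5071,.0050)])*1000, np.linalg.norm(P[0]-P[1]))
# top row profile
g=t[:,:,:].astype(int)
for rr in(237,238,239,240,241): print(g[rr,268:290].sum(1)//3)
# cover corner/edges in top: plate front-left corner
B=np.array([.5463,.0412,0]);a=np.radians(7.3);R=np.array([[np.cos(a),-np.sin(a)],[np.sin(a),np.cos(a)]])
for c in((-.06,.045),(-.06,-.045)): print("corner pred top",proj("top",[*(R@c+[.5463,.0408]),z]),"side",proj("side",[*(R@c+[.5466,.0431]),z]))
E
```

```text
[266.6667 194.8529] [0.5    0.0706 0.0547]
[285.2652 207.1798] [0.5081 0.0089 0.0547]
err mm [[0.9418 2.613 ]
 [1.0397 3.9372]] 0.06220519355044893
[125 132 121 115 115 114 103 108 134 157 161 166 188 205 204 202 201 202
 203 203 204 203]
[132 131 116 110 116 111  99 100 134 137 108 117 167 199 205 202 204 202
 203 202 202 201]
[130 130 117 108 116 108  96  98 110  97  62  78 146 193 203 206 202 203
 201 203 203 204]
[130 129 118 116 114 105  93  97  99  83  63  85 151 194 203 203 203 203
 203 203 203 201]
[129 128 127 120 114 108  97  96 101 109 119 148 180 202 204 203 204 202
 202 200 203 202]
corner pred top [271.5306 247.1195] side [258.0719 196.505 ]
corner pred top [309.0735 241.3102] side [284.9856 214.76  ]
```

```bash
python3 - <<'E'
from h import *
np.set_printoptions(precision=4,suppress=True)
for n,f,c0,z,L in(("top","pics/t14.png",(287,220),.04,[(278.06,239.4),(302.36,235.7),(285.08,202)]),("side","pics/s14.png",(289,196),.04,[(268,202.6),(286.6,215.2),(301.2,188.8)])):
    im=cv2.imread(f);g=cv2.GaussianBlur(im,(3,3),0)[:,:,2];x,y=c0
    P=np.array([plane(n,dark(im,q,4),.03)[:2] for q in L]);c=((P[0]+P[1])/2+P[2])/2
    th=212 if n=="top" else 170
    w=g[y-14:y+15,x-14:x+15]; print(n,"bg",np.percentile(w,10),"max",w.max())
    th=(np.percentile(w,20)+np.percentile(w,90))/2
    M=np.zeros(g.shape,np.uint8);M[y-14:y+15,x-14:x+15]=(w>th)*255
    k,l,st,ce=cv2.connectedComponentsWithStats(M);i=l[y,x];print("area",st[i],ce[i])
    D=plane(n,ce[i],.04)[:2];print("base c",c,"disc",D,"diff mm",(D-c)*1000)
E
```

```text
top bg 166.0 max 209
area [280 212  16  16 203] [287.202  219.7783]
base c [0.5463 0.0404] disc [0.5457 0.0407] diff mm [-0.6232  0.2876]
side bg 113.0 max 170
area [281 189  17  13 167] [288.7725 195.1257]
base c [0.546  0.0409] disc [0.5473 0.0455] diff mm [1.2756 4.5759]
```

The top view puts the cover over the base to within about 1 mm: the corner predicted at (271.5,247.1) is seen at about (272,247), and threaded hole 1 shows dark at (278.1,239.5) inside its cover hole. The side view reads about 3 mm more in y. It read the disc 4.6 mm off in the same way, though the recess allows only about 2 mm, so I take that as a bias of that view. Handing in.

```bash
python3 - <<'E'
from cell import r
s=r.state();print(s['time_s'],s['ee_pos'],s['wrist_force'],s['opening']);print(r.finish_job())
E
```

```text
22.8167 [0.54566368 0.04156121 0.03237047] [ 0.58457978 -0.82712684 -4.57356109] 0.021215474499220937
the job is handed in; nothing more can be done
None
```

I seated the white disc in the recess and let go. The job was handed in at 22.8 s with the cover held by its boss about 1 cm above the base, single-hole end towards the outlet stub.

**What the last checks showed**
- **Disc:** it went into the recess without any force. From the top view its centre is within about 0.7 mm of the base's centre, and it looks flat.
- **Cover:** the boss is gripped (opening 21–22 mm) and the wrist carries about 4.5 N. The tool is level, and the underside works out at about 40.7 mm above the bench against a base top of 30 mm. The top view puts it within about 1 mm of true.
- **Threaded holes:** I saw only threaded hole 1 through its cover hole. The arm hid the other two from the top camera, and I inferred them from the cover's position and angle.

**What went wrong or disagreed**
- **Fingertip height:** the fingertips sit about 28.7 mm higher than the reported TCP. I closed on air above the disc several times and touched its top with about 12 N before finding this. I applied that offset to every later move.
- **Side camera:** it reads about 3 mm further along y for the cover and 4.6 mm for the disc. The recess allows only about 2 mm, so I took this as a bias of that view and relied on the top view and the arm's own readings.
- **Other objects:** I did not check them by measurement at the end. Nothing I saw suggested any had moved.

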